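# Load the filling machine's jar holders

## Robot

A 7-joint arm with a two-finger parallel gripper is mounted at the origin on the work surface. World frame = base frame: x ahead of the robot, y to its left, z up, the work surface at z = 0. Lengths are in m, angles in rad, forces in N, time in s.
With the tool pointing down it reaches from about 0.4 to 0.85 m from the base axis. Payload 6.9 kg.
Tool frame: the origin (TCP) lies on the mounting face of the last link; the fingertips stand 173 mm ahead of it and the grasp point (between the pads) lies 155 mm ahead of it; z points along the fingers, y is the line along which they close (so a half turn about z gives the same grasp; the last joint's range is limited). The gripper opens to 85 mm and grips with 20 to 120 N. Pads are 22 mm wide; open, the fingers measure 114 mm over their backs; the gripper's body (76 mm by 85 mm) begins 54 mm behind the grasp point. The pads swing forward as they close: fully open they stand 13 mm farther back than shut.
Start: joints at [-1.113, 0.507, -0.238, 1.5, 0.126, 1.149, -0.155], TCP at [0.216, 0.586, 0.405] pointing down, gripper open.
Joint ranges: [-3.08, 3.08], [-0.24, 2.05], [-1.43, 1.35], [0, 2.5], [-1.52, 4.66], [0.17, 1.96], [-2.89, 2.89]. Speed limits (rad/s): [2.39, 2.39, 3.14, 3.14, 3.14, 3.14, 3.14].

## Interface

Orientations are given as [roll, pitch, yaw] about the fixed x, y, z axes, in that order (R = Rz(yaw) Ry(pitch) Rx(roll)).
In Python, from plant import readout, vision, job_done gives the robot as it stands.
- The arm moves only by the tool servo_tool, never from a script. Its argument "deltas" is a list of rows, each an object with "gripper": the finger opening in cm, from 0 to 8.54; "translation": the shift along the tool's x, y, z in cm, a list of three; "twist": the turn about the tool's z in degrees. In form: [{"gripper": gripper, "translation": [tx, ty, tz], "twist": twist}, ...]. A call has exactly 8 rows; each row shifts and turns the commanded pose from where the row before left it, along the tool's axes as they then stand; what a row does not reach is not made up. A row lasts 1/10 s, in which the tool goes at most 50 mm and 8.59 degrees, less where a joint would pass 70% of its speed; a pose out of reach is approached as far as the arm can. A call with a gripper value outside its range is refused whole. The fingers move at their own pace and stop on an object; "newtons" is the grip in N (left out, the last holds). Time passes only in rows, so rows that do not move let the fingers close, or fill a call up. It gives the time, the measured TCP pose, the force, the opening and the grip force at its end, in the units of the state.
- readout.get_obs(): the state, without advancing time (a new reading comes with each control period).
- vision.snapshot(name): name is "scene" or "side" or "wrist"; returns a dict with "pixels" (400x640x3 uint8, red, green, blue), "K" (3x3 intrinsics, pixels), "world_from_camera" (4x4, takes a point from camera to world coordinates); the wrist camera has in their place "tool_from_camera" (4x4, takes a point from camera to tool coordinates, whose origin is the TCP and whose axes are the flange's). Camera axes: x right, y up, looking along -z (the intrinsics and any distortion apply to the point x, -y, -z); pixel columns grow to the right and rows downward; lengths in m; the calibration is good to about 2 mm. A picture is of the moment at which its call begins: read the wrist's pose just before it. There is no depth.
- job_done(): hands the job in; it is judged then, once.
The state is a dict: "time_s": time; "qpos": joint angles; "joint_velocities": joint speeds; "joint_torque": joint torques, N m; "tcp_pos": TCP position; "tcp_rot": TCP orientation; "force": force on the tool from outside, world axes, zero at the start; "wrist_torque": the same for the moment, N m; "width": finger opening in m; "grasp_force": force on a finger pad.
Only numpy, scipy, OpenCV 4.12 (cv2) and the standard library are available. Lean on these libraries where they do the work, as an engineer would, in place of code of your own. Each camera call takes 0.05 s, during which the arm holds its last target. There are 200 camera calls.

## Task

Load the blue jar holders for the next filling run: stand each of the four open, empty white jars upright and fully down inside the holder of its own size, the smallest jar in the smallest holder and so on up to the largest jar in the largest holder. Leave the closed jar and the capped bottle standing where they are.

Things in the scene. Friction and masses are not known exactly. Their poses are not given: they have to be found in the camera images.
- jar_small: the smallest open, empty jar: loose, plain white plastic, round, straight-walled, 30 mm outer diameter, 44 mm tall, wall 2.5 mm, 30 g (may vary by a third), standing mouth up on the bench; origin at the centre of its underside, z up along its axis
- jar_medium: the second smallest open, empty jar: loose, plain white plastic, round, straight-walled, 41 mm outer diameter, 50 mm tall, wall 2.5 mm, 45 g (may vary by a third), standing mouth up on the bench; origin at the centre of its underside, z up along its axis
- jar_large: the second largest open, empty jar: loose, plain white plastic, round, straight-walled, 52 mm outer diameter, 56 mm tall, wall 2.5 mm, 60 g (may vary by a third), standing mouth up on the bench; origin at the centre of its underside, z up along its axis
- jar_xlarge: the largest open, empty jar: loose, plain white plastic, round, straight-walled, 63 mm outer diameter, 62 mm tall, wall 2.5 mm, 75 g (may vary by a third), standing mouth up on the bench; origin at the centre of its underside, z up along its axis
- holder_small: the smallest jar holder: a shallow round cup of blue plastic with a black floor, fixed to the bench, 60 mm outer diameter, 46 mm bore (8 mm room all round its jar), rim 12 mm high, inner floor 4 mm above the bench; origin at the centre of its underside, on the bench, z up
- holder_medium: the second smallest jar holder: a shallow round cup of blue plastic with a black floor, fixed to the bench, 71 mm outer diameter, 57 mm bore (8 mm room all round its jar), rim 12 mm high, inner floor 4 mm above the bench; origin at the centre of its underside, on the bench, z up
- holder_large: the second largest jar holder: a shallow round cup of blue plastic with a black floor, fixed to the bench, 82 mm outer diameter, 68 mm bore (8 mm room all round its jar), rim 12 mm high, inner floor 4 mm above the bench; origin at the centre of its underside, on the bench, z up
- holder_xlarge: the largest jar holder: a shallow round cup of blue plastic with a black floor, fixed to the bench, 93 mm outer diameter, 79 mm bore (8 mm room all round its jar), rim 12 mm high, inner floor 4 mm above the bench; origin at the centre of its underside, on the bench, z up
- closed_jar: a closed white jar with its lid on, loose, 48 mm diameter (lid 53 mm), 56 mm tall; not part of the load, stays where it is; origin at the centre of its underside
- bottle: a white round bottle with a narrow neck and cap, loose, 42 mm diameter, 77 mm tall; not part of the load, stays where it is; origin at the centre of its underside

How it is judged:
At the end, for the whole second after the job is handed in: Each open jar stands in the holder of its size: axes within 10 mm, underside on the inner floor (within 3 mm), upright within 0.1 rad, at rest (under 0.02 m/s); closed jar and bottle upright within 0.1 rad and within 20 mm of where they were (horizontal distance between jar_small and holder_small below 0.01 m and z of jar_small in the frame of holder_small between 0.001 and 0.007 m and angle between each of jar_small, jar_medium, jar_large, jar_xlarge, closed_jar, bottle's own z axis and vertical below 0.1 rad and linear speed of each of jar_small, jar_medium, jar_large, jar_xlarge below 0.02 m/s and horizontal distance between jar_medium and holder_medium below 0.01 m and z of jar_medium in the frame of holder_medium between 0.001 and 0.007 m and horizontal distance between jar_large and holder_large below 0.01 m and z of jar_large in the frame of holder_large between 0.001 and 0.007 m and horizontal distance between jar_xlarge and holder_xlarge below 0.01 m and z of jar_xlarge in the frame of holder_xlarge between 0.001 and 0.007 m and distance of each of closed_jar, bottle from where it was at the start of the episode below 0.02 m); the robot touches nothing.
It fails at once if the closed jar is shifted by more than 20 mm or tipped (distance of closed_jar from where it was at the start of the episode above 0.02 m or angle between closed_jar's own z axis and vertical above 0.4 rad).
It fails at once if the capped bottle is shifted by more than 20 mm or tipped (distance of bottle from where it was at the start of the episode above 0.02 m or angle between bottle's own z axis and vertical above 0.4 rad).
It also fails if it takes over 96 s, if anything falls off the work surface, if the arm or the gripper's body presses on something with over 40 N, if the wrist force passes 120 N, or if a joint passes its speed limit or range.

## Working session

There is one attempt and no reset: what is moved stays moved. The work goes in short steps, Python scripts to look and compute and a tool call to move; the robot and the scene stay as the last step left them, time stands still between calls to the robot, and variables do not carry over. Pictures are saved under pics/ and viewed, at most 14 in all, crops included, and the job is handed in when it is done.

Besides the shell and the picture viewer there is one more tool, called after "Request:" as name([rows], argument=value, ...), one row to a line, values as JSON. servo_tool: Moves the arm, as the interface text tells. Its arguments: {"type":"object","properties":{"deltas":{"type":"array"},"newtons":{"type":"number"}},"required":["deltas"]}

```bash
mkdir -p pics; ls
python3 - <<'E'
from plant import readout, vision
import cv2,numpy as np
o=readout.get_obs();print(o)
for n in("scene","side"):
    s=vision.snapshot(n);cv2.imwrite(f"pics/{n}0.png",s["pixels"][...,::-1]);np.savez(f"{n}0.npz",**s);print(n,np.round(s["K"],1).tolist(),np.round(s["world_from_camera"],3).tolist(),[k for k in s])
E
```

```text
pics
{'time_s': 0.0, 'qpos': array([-1.1125134 ,  0.5083152 , -0.23751617,  1.50112353,  0.12569052,
        1.14890242, -0.1548003 ]), 'joint_velocities': array([-0.00160479,  0.00126348, -0.00059252,  0.0007477 ,  0.00050119,
       -0.0002858 ,  0.00168725]), 'joint_torque': array([-9.02422380e-05, -6.20610094e+01, -2.18632132e+00, -2.49651521e+01,
        1.28558182e-02,  1.23153260e-02, -4.17729680e-06]), 'tcp_pos': array([0.21594701, 0.58630131, 0.40384637]), 'tcp_rot': array([-3.13983199e+00,  3.11551454e-05,  2.78881427e+00]), 'force': array([-0.20172748, -0.12388106,  0.19144975]), 'wrist_torque': array([-0.04007515,  0.02253226,  0.02650161]), 'grasp_force': 0.0, 'width': 0.08567977379784289}
scene [[419.7, 0.0, 317.2], [0.0, 419.7, 198.3], [0.0, 0.0, 1.0]] [[-0.351, -0.597, 0.721, 1.193], [0.936, -0.238, 0.259, 0.23], [0.017, 0.766, 0.643, 0.636], [0.0, 0.0, 0.0, 1.0]] ['pixels', 'K', 'world_from_camera']
side [[478.6, 0.0, 318.9], [0.0, 478.6, 198.4], [0.0, 0.0, 1.0]] [[0.892, 0.23, -0.388, 0.147], [-0.451, 0.499, -0.74, -0.732], [0.024, 0.835, 0.549, 0.593], [0.0, 0.0, 0.0, 1.0]] ['pixels', 'K', 'world_from_camera']
```

View pics/scene0.png

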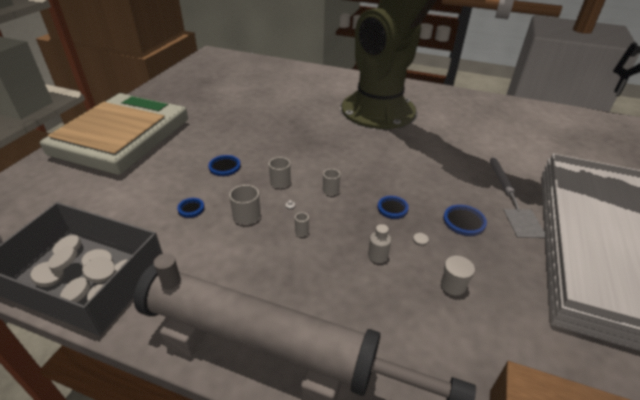

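View pics/side0.png

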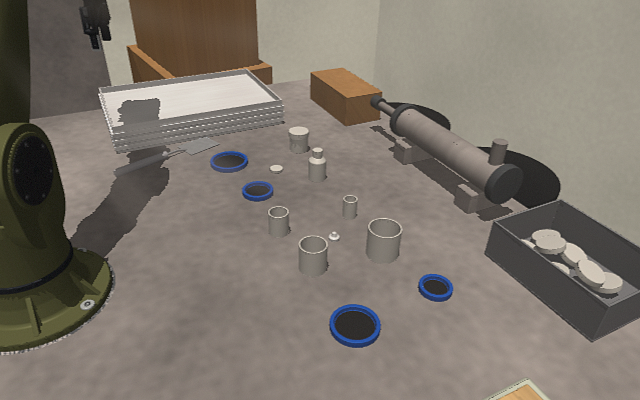

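Side view: holders at (229,161), (258,190), (355,325) and (435,287); open-jar rims at (279,212), (313,244), (350,199) and (384,226). The closed jar is at (299,138) and the bottle at (317,163). The scene view shows the same objects.

```bash
cat > h.py <<'E'
import numpy as np,cv2
from scipy.optimize import least_squares
def cast(uv,K,T,z):
    uv=np.atleast_2d(np.asarray(uv,float));K=np.asarray(K)
    d=np.c_[(uv[:,0]-K[0,2])/K[0,0],-(uv[:,1]-K[1,2])/K[1,1],-np.ones(len(uv))]@T[:3,:3].T
    return T[:3,3]+d*((z-T[2,3])/d[:,2])[:,None]
def fit(p):
    r=least_squares(lambda c:np.hypot(p[:,0]-c[0],p[:,1]-c[1])-c[2],[*p[:,:2].mean(0),.03],loss="soft_l1",f_scale=.001)
    return r.x
def blues(px,K,T):
    hsv=cv2.cvtColor(px,cv2.COLOR_RGB2HSV)
    m=cv2.inRange(hsv,(105,120,50),(130,255,255))
    out=[]
    for c in cv2.findContours(m,cv2.RETR_EXTERNAL,cv2.CHAIN_APPROX_NONE)[0]:
        if cv2.contourArea(c)<150: continue
        h=cv2.convexHull(c)[:,0]
        x=fit(cast(c[:,0],K,T,.012)); out.append(x)
    return out
E
python3 - <<'E'
from h import *
J={"side":dict(m=(279,212,.05),l=(313,244,.056),s=(350,199,.044),x=(384,226,.062),cj=(299,131,.056),bot=(317.5,152,.077)),
"scene":dict(m=(332,174,.05),l=(280.5,164,.056),s=(302,217,.044),x=(245,193,.062),cj=(459,267,.056),bot=(381.5,229,.077))}
for n in J:
    s=np.load(n+"0.npz");K,T=s["K"],s["world_from_camera"]
    for b in blues(s["pixels"],K,T):print(n,"holder",np.round(b[:2],3),"D",round(2e3*b[2]))
    for k,v in J[n].items():print(n,k,np.round(cast(v[:2],K,T,v[2])[0],3))
from plant import vision
w=vision.snapshot("wrist");print(np.round(w["K"],1).tolist(),np.round(w["tool_from_camera"],3).tolist(),w.keys())
cv2.imwrite("pics/w0.png",w["pixels"][...,::-1])
E
```

```text
side holder [ 0.445 -0.297] D 84
side holder [ 0.615 -0.284] D 63
side holder [0.445 0.139] D 74
side holder [0.433 0.303] D 88
side m [ 0.437 -0.012  0.05 ]
side l [ 0.45  -0.137  0.056]
side s [ 0.593 -0.022  0.044]
side x [ 0.59  -0.152  0.062]
side cj [0.622 0.296 0.056]
side bot [0.596 0.137 0.077]
scene holder [ 0.626 -0.275] D 59
scene holder [0.457 0.147] D 69
scene holder [ 0.456 -0.288] D 79
scene m [ 0.44  -0.005  0.05 ]
scene l [ 0.456 -0.129  0.056]
scene s [ 0.597 -0.017  0.044]
scene x [ 0.59  -0.152  0.062]
scene cj [0.628 0.303 0.056]
scene bot [0.606 0.151 0.077]
[[286.6, 0.0, 320.3], [0.0, 286.6, 193.8], [0.0, 0.0, 1.0]] [[0.0, 0.945, 0.328, 0.085], [1.0, -0.0, -0.0, 0.001], [-0.0, 0.328, -0.945, 0.031], [0.0, 0.0, 0.0, 1.0]] dict_keys(['pixels', 'K', 'tool_from_camera'])
```

View pics/w0.png

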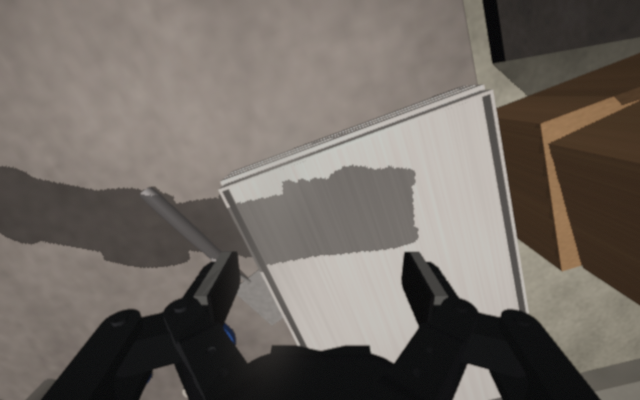

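Request:
servo_tool([
  {"gripper": 8.5,"translation": [-3.24,-3.12,0],"twist": 0},
  {"gripper": 8.5,"translation": [-3.24,-3.12,0],"twist": 0},
  {"gripper": 8.5,"translation": [-3.24,-3.12,0],"twist": 0},
  {"gripper": 8.5,"translation": [-3.24,-3.12,0],"twist": 0},
  {"gripper": 8.5,"translation": [-3.24,-3.12,0],"twist": 0},
  {"gripper": 8.5,"translation": [0,0,0],"twist": -6.73},
  {"gripper": 8.5,"translation": [0,0,0],"twist": -6.73},
  {"gripper": 8.5,"translation": [0,0,0],"twist": -6.73},
], newtons=25)

```text
time_s: 0.95
tcp_pos: [0.3143, 0.3836, 0.4047]
tcp_rot: [-3.141, -0.0, -3.138]
force: [-1.0, 0.1, 0.2]
width: 0.085
grasp_force: 0.0
```

Now yaw = π, so tx = −dx and ty = dy.

Request:
servo_tool([
  {"gripper": 8.5,"translation": [-2.3,-4.2,0],"twist": 0},
  {"gripper": 8.5,"translation": [-2.3,-4.2,0],"twist": 0},
  {"gripper": 8.5,"translation": [-2.3,-4.2,0],"twist": 0},
  {"gripper": 8.5,"translation": [-2.3,-4.2,0],"twist": 0},
  {"gripper": 8.5,"translation": [-2.3,-4.2,0],"twist": 0},
  {"gripper": 8.5,"translation": [-2.3,-4.2,0],"twist": 0},
  {"gripper": 8.5,"translation": [-2.3,-4.2,0],"twist": 0},
  {"gripper": 8.5,"translation": [-2.3,-4.2,0],"twist": 0},
])

```text
time_s: 1.75
tcp_pos: [0.4985, 0.0462, 0.4047]
tcp_rot: [3.142, 0.0, 3.141]
force: [0.9, 0.5, -0.1]
width: 0.0847
grasp_force: 0.0
```

```bash
cat >> h.py <<'E'
from scipy.spatial.transform import Rotation as R
def wrist(name):
    from plant import readout,vision
    o=readout.get_obs();w=vision.snapshot("wrist")
    T=np.eye(4);T[:3,:3]=R.from_euler("xyz",o["tcp_rot"]).as_matrix();T[:3,3]=o["tcp_pos"]
    T=T@w["tool_from_camera"];cv2.imwrite(f"pics/{name}.png",w["pixels"][...,::-1]);np.savez(name+".npz",pixels=w["pixels"],K=w["K"],T=T)
    return o,w["pixels"],w["K"],T
E
python3 - <<'E'
from h import *
o,px,K,T=wrist("w1")
print(o["tcp_pos"],o["qpos"].round(2))
for b in blues(px,K,T):print("holder",np.round(b[:2],3),"D",round(2e3*b[2]))
E
```

```text
[0.49845459 0.04617176 0.40473659] [-0.05  0.31 -0.13  1.82  0.05  1.01  1.38]
holder [ 0.619 -0.276] D 58
holder [0.451 0.143] D 65
holder [ 0.45 -0.29] D 79
holder [0.435 0.3  ] D 89
```

View pics/w1.png

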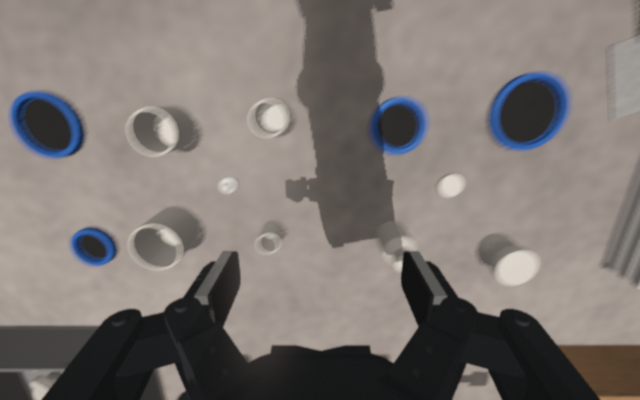

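The view shows the rims of the medium (269,118), large (153,131), xlarge (156,246) and small (268,243) jars, with the bottle at (398,243) and the closed jar at (515,267). The holders agree with the other cameras to about 5 mm.

Run:
```python
from h import *
s=np.load("w1.npz");K,T=s["K"],s["T"]
for n,u,v,z in(("m",269,118,.05),("l",153,131,.056),("x",156,246,.062),("s",268,243,.044),("cj",517,267,.056)):print(n,cast((u,v),K,T,z)[0].round(3))
```

```text
m [ 0.439 -0.009  0.05 ]
l [ 0.452 -0.135  0.056]
x [ 0.59  -0.154  0.062]
s [ 0.596 -0.02   0.044]
cj [0.624 0.3   0.056]
```

Request:
servo_tool([
  {"gripper": 8.5,"translation": [2,-1.8,3.2],"twist": 0},
  {"gripper": 8.5,"translation": [2,-1.8,3.2],"twist": 0},
  {"gripper": 8.5,"translation": [1.95,-1.8,3.2],"twist": 0},
  {"gripper": 8.5,"translation": [0,0,4],"twist": 0},
  {"gripper": 8.5,"translation": [0,0,4],"twist": 0},
  {"gripper": 8.5,"translation": [0,0,3],"twist": 0},
  {"gripper": 8.5,"translation": [0,0,1],"twist": 0},
  {"gripper": 8.5,"translation": [0,0,0],"twist": 0},
])

```text
time_s: 2.6
tcp_pos: [0.4381, -0.0057, 0.1878]
tcp_rot: [-3.142, -0.003, 3.141]
force: [-0.4, -0.2, 0.4]
width: 0.085
grasp_force: 0.0
```

Request:
servo_tool([
  {"gripper": 2.5,"translation": [0,0,0],"twist": 0},
  {"gripper": 2.5,"translation": [0,0,0],"twist": 0},
  {"gripper": 2.5,"translation": [0,0,0],"twist": 0},
  {"gripper": 2.5,"translation": [0,0,0],"twist": 0},
  {"gripper": 2.5,"translation": [0,0,0],"twist": 0},
  {"gripper": 2.5,"translation": [0,0,0],"twist": 0},
  {"gripper": 2.5,"translation": [0,0,0],"twist": 0},
  {"gripper": 2.5,"translation": [0,0,0],"twist": 0},
], newtons=25)

```text
time_s: 3.4
tcp_pos: [0.4388, -0.006, 0.19]
tcp_rot: [-3.142, 0.003, 3.141]
force: [-1.4, 1.4, 8.3]
width: 0.0401
grasp_force: 24.3
```

Request:
servo_tool([
  {"gripper": 2.5,"translation": [0,0,-2],"twist": 0},
  {"gripper": 2.5,"translation": [0,0,-3],"twist": 0},
  {"gripper": 2.5,"translation": [-0.2,2.5,0],"twist": 0},
  {"gripper": 2.5,"translation": [-0.3,3.5,0],"twist": 0},
  {"gripper": 2.5,"translation": [-0.3,4,0],"twist": 0},
  {"gripper": 2.5,"translation": [-0.2,3,0],"twist": 0},
  {"gripper": 2.5,"translation": [-0.2,1.9,0],"twist": 0},
  {"gripper": 2.5,"translation": [0,0,0],"twist": 0},
])

```text
time_s: 4.2
tcp_pos: [0.4505, 0.1462, 0.2394]
tcp_rot: [3.139, 0.002, -3.137]
force: [0.3, -0.3, -1.0]
width: 0.0401
grasp_force: 25.8
```

Run:
```python
from h import *
o,px,K,T=wrist("w2")
print(o["tcp_pos"],o["qpos"].round(2),o["width"])
for b in blues(px,K,T):print("holder",np.round(b[:2],3),"D",round(2e3*b[2]))
```

```text
[0.45054517 0.14616795 0.23943483] [-0.32  0.5  -0.07  2.1   0.06  0.54  1.14] 0.04013919722906415
holder [0.447 0.149] D 62
holder [0.432 0.303] D 93
```

View pics/w2.png

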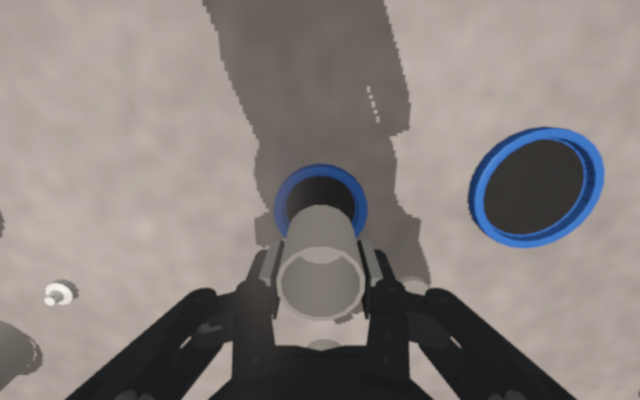

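The held jar is upright, and the medium holder at (321,210) is centred in y on it. Lowering.

Request:
servo_tool([
  {"gripper": 2.5,"translation": [0,-0.1,1.5],"twist": 0},
  {"gripper": 2.5,"translation": [0,0,1.5],"twist": 0},
  {"gripper": 2.5,"translation": [0,0,0.8],"twist": 0},
  {"gripper": 2.5,"translation": [0,0,0.4],"twist": 0},
  {"gripper": 2.5,"translation": [0,0,0.2],"twist": 0},
  {"gripper": 2.5,"translation": [0,0,0],"twist": 0},
  {"gripper": 2.5,"translation": [0,0,0],"twist": 0},
  {"gripper": 2.5,"translation": [0,0,0],"twist": 0},
])

```text
time_s: 5.05
tcp_pos: [0.4506, 0.1421, 0.1951]
tcp_rot: [3.141, 0.001, 3.141]
force: [-0.4, -0.2, 0.1]
width: 0.0401
grasp_force: 25.8
```

Request:
servo_tool([
  {"gripper": 4.6,"translation": [0,0,0],"twist": 0},
  {"gripper": 5.2,"translation": [0,0,0],"twist": 0},
  {"gripper": 6,"translation": [0,0,0],"twist": 0},
  {"gripper": 7,"translation": [0,0,0],"twist": 0},
  {"gripper": 8,"translation": [0,0,-2],"twist": 0},
  {"gripper": 8.5,"translation": [0,0,-4],"twist": 0},
  {"gripper": 8.5,"translation": [0,0,-4],"twist": 0},
  {"gripper": 8.5,"translation": [0,0,-2],"twist": 0},
])

```text
time_s: 5.85
tcp_pos: [0.4508, 0.1422, 0.3176]
tcp_rot: [3.14, 0.003, 3.141]
force: [-0.5, 0.5, 0.1]
width: 0.0851
grasp_force: 0.0
```

Request:
servo_tool([
  {"gripper": 8.5,"translation": [-2,-4.2,0],"twist": 0},
  {"gripper": 8.5,"translation": [-2,-4.2,0],"twist": 0},
  {"gripper": 8.5,"translation": [-2,-4.2,0],"twist": 0},
  {"gripper": 8.5,"translation": [-2,-4.2,0],"twist": 0},
  {"gripper": 8.5,"translation": [-2,-4.2,0],"twist": 0},
  {"gripper": 8.5,"translation": [-2,-4.2,0],"twist": 0},
  {"gripper": 8.5,"translation": [-1.9,-4.3,0],"twist": 0},
  {"gripper": 8.5,"translation": [0,0,0],"twist": 0},
])

```text
time_s: 6.65
tcp_pos: [0.59, -0.1607, 0.3142]
tcp_rot: [-3.137, 0.001, 3.132]
force: [0.5, -0.4, -0.0]
width: 0.085
grasp_force: 0.0
```

Run:
```python
from h import *
o,px,K,T=wrist("w3")
print(o["tcp_pos"],o["qpos"].round(2),o["width"])
for b in blues(px,K,T):print("holder",np.round(b[:2],3),"D",round(2e3*b[2]))
```

```text
[ 0.59004631 -0.16072171  0.31418557] [ 0.25  0.56 -0.05  1.66  0.04  0.91  1.75] 0.08495223770655315
holder [ 0.619 -0.276] D 57
holder [ 0.452 -0.289] D 73
```

View pics/w3.png

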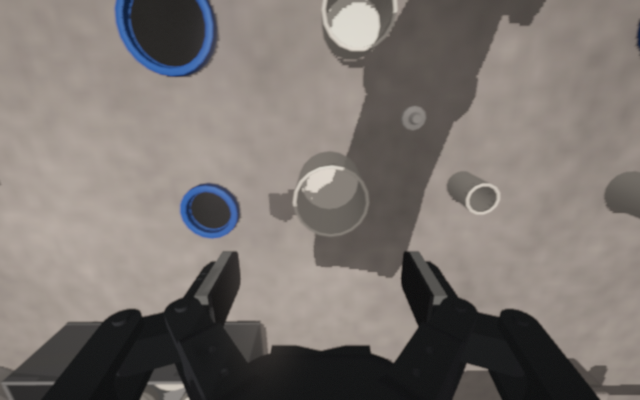

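The xlarge rim at (332,201) casts to y ≈ −0.151, as expected. Small jar at (482,198). Descending.

Request:
servo_tool([
  {"gripper": 8.5,"translation": [0,0,2],"twist": 0},
  {"gripper": 8.5,"translation": [0,0,2],"twist": 0},
  {"gripper": 8.5,"translation": [0,0,2],"twist": 0},
  {"gripper": 8.5,"translation": [0,0,0],"twist": 0},
  {"gripper": 8.5,"translation": [0,0,0],"twist": 0},
  {"gripper": 8.5,"translation": [0,0,0],"twist": 0},
  {"gripper": 8.5,"translation": [0,0,0],"twist": 0},
  {"gripper": 8.5,"translation": [0,0,0],"twist": 0},
])

```text
time_s: 7.5
tcp_pos: [0.5895, -0.153, 0.2555]
tcp_rot: [-3.141, 0.001, 3.141]
force: [-0.6, 0.4, -0.4]
width: 0.085
grasp_force: 0.0
```

Request:
servo_tool([
  {"gripper": 8.5,"translation": [0,0,2],"twist": 0},
  {"gripper": 8.5,"translation": [0,0,2],"twist": 0},
  {"gripper": 8.5,"translation": [0,0,2],"twist": 0},
  {"gripper": 8.5,"translation": [0,0,0.9],"twist": 0},
  {"gripper": 8.5,"translation": [0,0,0],"twist": 0},
  {"gripper": 8.5,"translation": [0,0,0],"twist": 0},
  {"gripper": 5,"translation": [0,0,0],"twist": 0},
  {"gripper": 5,"translation": [0,0,0],"twist": 0},
])

```text
time_s: 8.3
tcp_pos: [0.5898, -0.1532, 0.1869]
tcp_rot: [-3.141, 0.002, 3.141]
force: [-0.4, 0.3, 0.9]
width: 0.0615
grasp_force: 27.6
```

Request:
servo_tool([
  {"gripper": 5,"translation": [0,0,0],"twist": 0},
  {"gripper": 5,"translation": [0,0,0],"twist": 0},
  {"gripper": 5,"translation": [0,0,0],"twist": 0},
  {"gripper": 5,"translation": [0,0,-1],"twist": 0},
  {"gripper": 5,"translation": [0,0,-2.5],"twist": 0},
  {"gripper": 5,"translation": [0,0,-3],"twist": 0},
  {"gripper": 5,"translation": [0,0,-2.5],"twist": 0},
  {"gripper": 5,"translation": [0,0,-1],"twist": 0},
])

```text
time_s: 9.1
tcp_pos: [0.5898, -0.1531, 0.2887]
tcp_rot: [-3.141, 0.004, 3.141]
force: [0.2, -0.5, -1.0]
width: 0.0611
grasp_force: 27.5
```

Request:
servo_tool([
  {"gripper": 5,"translation": [0.7,2,0],"twist": 0},
  {"gripper": 5,"translation": [1,3,0],"twist": 0},
  {"gripper": 5,"translation": [1.4,4,0],"twist": 0},
  {"gripper": 5,"translation": [1.4,4,0],"twist": 0},
  {"gripper": 5,"translation": [1.4,4,0],"twist": 0},
  {"gripper": 5,"translation": [1.4,4,0],"twist": 0},
  {"gripper": 5,"translation": [1.4,4,0],"twist": 0},
  {"gripper": 5,"translation": [1.4,4,0],"twist": 0},
])

```text
time_s: 9.9
tcp_pos: [0.4875, 0.1385, 0.2854]
tcp_rot: [-3.141, -0.001, 3.141]
force: [1.4, 0.8, -1.2]
width: 0.061
grasp_force: 27.5
```

Request:
servo_tool([
  {"gripper": 5,"translation": [1.4,4,0],"twist": 0},
  {"gripper": 5,"translation": [1.4,4,0],"twist": 0},
  {"gripper": 5,"translation": [1.2,3.5,0],"twist": 0},
  {"gripper": 5,"translation": [0.9,2.5,0],"twist": 0},
  {"gripper": 5,"translation": [0.5,1.5,0],"twist": 0},
  {"gripper": 5,"translation": [0.1,1,0],"twist": 0},
  {"gripper": 5,"translation": [0,0,0],"twist": 0},
  {"gripper": 5,"translation": [0,0,0],"twist": 0},
])

```text
time_s: 10.7
tcp_pos: [0.4342, 0.3007, 0.2855]
tcp_rot: [-3.14, 0.0, 3.139]
force: [0.1, -0.4, -0.9]
width: 0.0611
grasp_force: 27.5
```

Run:
```python
from h import *
o,px,K,T=wrist("w4")
print(o["tcp_pos"],o["qpos"].round(2),o["width"])
for b in blues(px,K,T):print("holder",np.round(b[:2],3),"D",round(2e3*b[2]))
```

```text
[0.43423506 0.30074961 0.28551273] [-0.62  0.49 -0.04  1.92  0.03  0.74  0.89] 0.06107836717567548
holder [0.448 0.152] D 67
holder [0.431 0.308] D 85
```

View pics/w4.png

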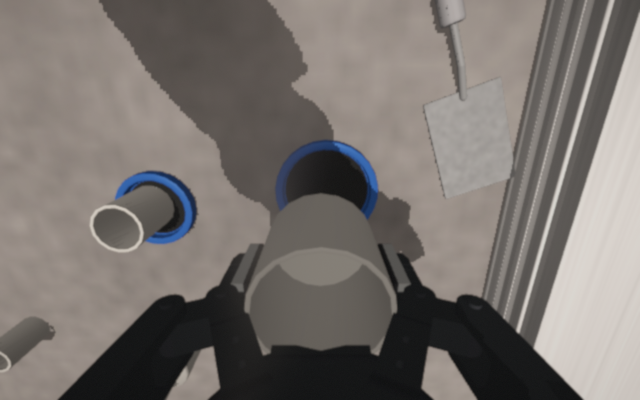

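The xlarge holder at (326,188) sits about 2–4 mm to the +y side, and the medium jar stands inside its holder. I'll shift and lower.

Request:
servo_tool([
  {"gripper": 5,"translation": [0,0.3,2],"twist": 0},
  {"gripper": 5,"translation": [0,0,2.5],"twist": 0},
  {"gripper": 5,"translation": [0,0,2.5],"twist": 0},
  {"gripper": 5,"translation": [0,0,1.3],"twist": 0},
  {"gripper": 5,"translation": [0,0,0.7],"twist": 0},
  {"gripper": 5,"translation": [0,0,0.3],"twist": 0},
  {"gripper": 5,"translation": [0,0,0],"twist": 0},
  {"gripper": 5,"translation": [0,0,0],"twist": 0},
])

```text
time_s: 11.55
tcp_pos: [0.4339, 0.305, 0.1934]
tcp_rot: [3.141, 0.001, 3.141]
force: [0.0, 0.2, -1.4]
width: 0.0611
grasp_force: 27.5
```

Down 2 mm more, then release and rise.

Request:
servo_tool([
  {"gripper": 5,"translation": [0,-0.1,0.15],"twist": 0},
  {"gripper": 5,"translation": [0,0,0.05],"twist": 0},
  {"gripper": 5,"translation": [0,0,0],"twist": 0},
  {"gripper": 7,"translation": [0,0,0],"twist": 0},
  {"gripper": 8.5,"translation": [0,0,0],"twist": 0},
  {"gripper": 8.5,"translation": [0,0,0],"twist": 0},
  {"gripper": 8.5,"translation": [0,0,0],"twist": 0},
  {"gripper": 8.5,"translation": [0,0,-1],"twist": 0},
])

```text
time_s: 12.35
tcp_pos: [0.4332, 0.3038, 0.2001]
tcp_rot: [-3.14, -0.002, 3.141]
force: [-0.5, 0.8, 0.0]
width: 0.0851
grasp_force: 0.0
```

Request:
servo_tool([
  {"gripper": 8.5,"translation": [0,0,-4],"twist": 0},
  {"gripper": 8.5,"translation": [0,0,-4],"twist": 0},
  {"gripper": 8.5,"translation": [0,0,-3],"twist": 0},
  {"gripper": 8.5,"translation": [0,-3,0],"twist": 0},
  {"gripper": 8.5,"translation": [-0.2,-4.5,0],"twist": 0},
  {"gripper": 8.5,"translation": [-0.2,-4.5,0],"twist": 0},
  {"gripper": 8.5,"translation": [-0.3,-4.5,0],"twist": 0},
  {"gripper": 8.5,"translation": [-0.3,-4.5,0],"twist": 0},
])

```text
time_s: 13.15
tcp_pos: [0.4432, 0.0924, 0.3116]
tcp_rot: [3.141, 0.001, 3.142]
force: [1.8, -0.5, -0.4]
width: 0.0851
grasp_force: 0.0
```

Request:
servo_tool([
  {"gripper": 8.5,"translation": [-0.2,-4.5,0],"twist": 0},
  {"gripper": 8.5,"translation": [-0.2,-4.5,0],"twist": 0},
  {"gripper": 8.5,"translation": [-0.2,-4.5,0],"twist": 0},
  {"gripper": 8.5,"translation": [-0.2,-4,0],"twist": 0},
  {"gripper": 8.5,"translation": [-0.2,-3,0],"twist": 0},
  {"gripper": 8.5,"translation": [0,-2.2,0],"twist": 0},
  {"gripper": 8.5,"translation": [0,0,2],"twist": 0},
  {"gripper": 8.5,"translation": [0,0,2],"twist": 0},
])

```text
time_s: 13.95
tcp_pos: [0.4534, -0.1341, 0.2714]
tcp_rot: [-3.141, 0.002, 3.139]
force: [1.1, 0.3, 0.4]
width: 0.0853
grasp_force: 0.0
```

Run:
```python
from h import *
o,px,K,T=wrist("w5")
print(o["tcp_pos"],o["qpos"].round(2),o["width"])
for b in blues(px,K,T):print("holder",np.round(b[:2],3),"D",round(2e3*b[2]))
```

```text
[ 0.45340461 -0.13410436  0.27136554] [ 0.23  0.44  0.    2.07 -0.    0.63  1.8 ] 0.08531647044955484
holder [0.446 0.134] D 62
holder [ 0.446 -0.287] D 80
```

View pics/w5.png

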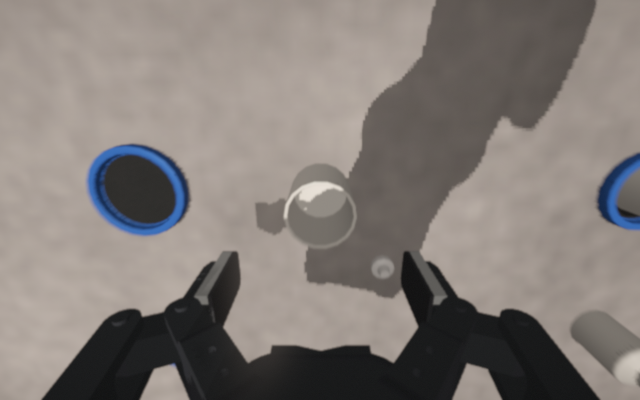

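The large jar's rim (320,214) is centred. Descend and grip.

Request:
servo_tool([
  {"gripper": 8.5,"translation": [0,0,2.5],"twist": 0},
  {"gripper": 8.5,"translation": [0,0,2.5],"twist": 0},
  {"gripper": 8.5,"translation": [0,0,2.4],"twist": 0},
  {"gripper": 8.5,"translation": [0,0,1],"twist": 0},
  {"gripper": 8.5,"translation": [0,0,0],"twist": 0},
  {"gripper": 8.5,"translation": [0,0,0],"twist": 0},
  {"gripper": 4,"translation": [0,0,0],"twist": 0},
  {"gripper": 4,"translation": [0,0,0],"twist": 0},
])

```text
time_s: 14.8
tcp_pos: [0.4537, -0.133, 0.1877]
tcp_rot: [-3.141, 0.002, 3.141]
force: [-0.3, 0.7, -0.6]
width: 0.0583
grasp_force: 0.0
```

Request:
servo_tool([
  {"gripper": 4,"translation": [0,0,0],"twist": 0},
  {"gripper": 4,"translation": [0,0,0],"twist": 0},
  {"gripper": 4,"translation": [0,0,0],"twist": 0},
  {"gripper": 4,"translation": [0,0,0],"twist": 0},
  {"gripper": 4,"translation": [0,0,-1],"twist": 0},
  {"gripper": 4,"translation": [0,0,-2],"twist": 0},
  {"gripper": 4,"translation": [0,0,-2],"twist": 0},
  {"gripper": 4,"translation": [0,0,0],"twist": 0},
])

```text
time_s: 15.6
tcp_pos: [0.454, -0.1332, 0.2393]
tcp_rot: [-3.14, 0.004, 3.141]
force: [0.2, 0.9, -0.5]
width: 0.0527
grasp_force: 26.5
```

Request:
servo_tool([
  {"gripper": 4,"translation": [0.1,-2,0],"twist": 0},
  {"gripper": 4,"translation": [0.1,-3.5,0],"twist": 0},
  {"gripper": 4,"translation": [0.1,-4,0],"twist": 0},
  {"gripper": 4,"translation": [0.1,-3.5,0],"twist": 0},
  {"gripper": 4,"translation": [0,-2,0],"twist": 0},
  {"gripper": 4,"translation": [0,-0.6,0],"twist": 0},
  {"gripper": 4,"translation": [0,0,0],"twist": 0},
  {"gripper": 4,"translation": [0,0,0],"twist": 0},
])

```text
time_s: 16.4
tcp_pos: [0.4494, -0.2875, 0.2365]
tcp_rot: [3.14, -0.001, -3.141]
force: [1.3, 0.6, -1.5]
width: 0.0525
grasp_force: 26.5
```

Request:
servo_tool([
  {"gripper": 4,"translation": [0,0,1],"twist": 0},
  {"gripper": 4,"translation": [0,0,2],"twist": 0},
  {"gripper": 4,"translation": [0,0,1],"twist": 0},
  {"gripper": 4,"translation": [0,0,0.4],"twist": 0},
  {"gripper": 4,"translation": [0,0,0.2],"twist": 0},
  {"gripper": 4,"translation": [0,0,0],"twist": 0},
  {"gripper": 4,"translation": [0,0,0],"twist": 0},
  {"gripper": 4,"translation": [0,0,0],"twist": 0},
])

```text
time_s: 17.2
tcp_pos: [0.4488, -0.2876, 0.1917]
tcp_rot: [3.14, -0.001, -3.141]
force: [-4.9, 5.1, 14.1]
width: 0.0525
grasp_force: 27.5
```

Touched down as expected; ease up 1 mm, release and rise.

Request:
servo_tool([
  {"gripper": 4,"translation": [0,0,-0.1],"twist": 0},
  {"gripper": 4,"translation": [0,0,0],"twist": 0},
  {"gripper": 5.6,"translation": [0,0,0],"twist": 0},
  {"gripper": 6.5,"translation": [0,0,0],"twist": 0},
  {"gripper": 8,"translation": [0,0,0],"twist": 0},
  {"gripper": 8.5,"translation": [0,0,0],"twist": 0},
  {"gripper": 8.5,"translation": [0,0,-1],"twist": 0},
  {"gripper": 8.5,"translation": [0,0,-3],"twist": 0},
])

```text
time_s: 18.0
tcp_pos: [0.4486, -0.2885, 0.2305]
tcp_rot: [3.139, -0.004, 3.141]
force: [0.7, -0.1, -0.3]
width: 0.0848
grasp_force: 0.0
```

Request:
servo_tool([
  {"gripper": 8.5,"translation": [0,0,-4],"twist": 0},
  {"gripper": 8.5,"translation": [0,0,-4],"twist": 0},
  {"gripper": 8.5,"translation": [-2.5,4,0],"twist": 0},
  {"gripper": 8.5,"translation": [-2.5,4.3,0],"twist": 0},
  {"gripper": 8.5,"translation": [-2.5,4.3,0],"twist": 0},
  {"gripper": 8.5,"translation": [-2.5,4.3,0],"twist": 0},
  {"gripper": 8.5,"translation": [-2.5,4.3,0],"twist": 0},
  {"gripper": 8.5,"translation": [-2.2,3,0],"twist": 0},
])

```text
time_s: 18.8
tcp_pos: [0.5973, -0.0431, 0.3126]
tcp_rot: [3.14, 0.001, -3.139]
force: [0.2, -0.9, 1.1]
width: 0.085
grasp_force: 0.0
```

Request:
servo_tool([
  {"gripper": 8.5,"translation": [0.1,1.5,0],"twist": 0},
  {"gripper": 8.5,"translation": [0,1,2],"twist": 0},
  {"gripper": 8.5,"translation": [0,0,4],"twist": 0},
  {"gripper": 8.5,"translation": [0,0,3.5],"twist": 0},
  {"gripper": 8.5,"translation": [0,0,2],"twist": 0},
  {"gripper": 8.5,"translation": [0,0,0.9],"twist": 0},
  {"gripper": 8.5,"translation": [0,0,0],"twist": 0},
  {"gripper": 8.5,"translation": [0,0,0],"twist": 0},
])

```text
time_s: 19.6
tcp_pos: [0.5957, -0.0224, 0.1889]
tcp_rot: [-3.141, 0.001, 3.141]
force: [0.8, -0.5, 0.6]
width: 0.0851
grasp_force: 0.0
```

Request:
servo_tool([
  {"gripper": 2,"translation": [0,0,0],"twist": 0},
  {"gripper": 2,"translation": [0,0,0],"twist": 0},
  {"gripper": 2,"translation": [0,0,0],"twist": 0},
  {"gripper": 2,"translation": [0,0,0],"twist": 0},
  {"gripper": 2,"translation": [0,0,0],"twist": 0},
  {"gripper": 2,"translation": [0,0,0],"twist": 0},
  {"gripper": 2,"translation": [0,0,0],"twist": 0},
  {"gripper": 2,"translation": [0,0,0],"twist": 0},
])

```text
time_s: 20.4
tcp_pos: [0.5956, -0.022, 0.1883]
tcp_rot: [-3.142, 0.001, 3.141]
force: [-0.3, -0.1, 5.3]
width: 0.0298
grasp_force: 24.5
```

Request:
servo_tool([
  {"gripper": 2,"translation": [0,0,-1],"twist": 0},
  {"gripper": 2,"translation": [0,0,-2.5],"twist": 0},
  {"gripper": 2,"translation": [0,0,-1.5],"twist": 0},
  {"gripper": 2,"translation": [-0.3,-2,0],"twist": 0},
  {"gripper": 2,"translation": [-0.3,-3,0],"twist": 0},
  {"gripper": 2,"translation": [-0.4,-4,0],"twist": 0},
  {"gripper": 2,"translation": [-0.4,-4,0],"twist": 0},
  {"gripper": 2,"translation": [-0.3,-4,0],"twist": 0},
])

```text
time_s: 21.2
tcp_pos: [0.6124, -0.1935, 0.2383]
tcp_rot: [-3.141, 0.0, 3.142]
force: [-0.1, 0.8, -0.0]
width: 0.0299
grasp_force: 24.9
```

Request:
servo_tool([
  {"gripper": 2,"translation": [-0.3,-4,0],"twist": 0},
  {"gripper": 2,"translation": [-0.2,-3,0],"twist": 0},
  {"gripper": 2,"translation": [-0.1,-1.5,0],"twist": 0},
  {"gripper": 2,"translation": [0,0,0],"twist": 0},
  {"gripper": 2,"translation": [0,0,0],"twist": 0},
  {"gripper": 2,"translation": [0,0,0],"twist": 0},
  {"gripper": 2,"translation": [0,0,0],"twist": 0},
  {"gripper": 2,"translation": [0,0,0],"twist": 0},
])

```text
time_s: 22.0
tcp_pos: [0.6187, -0.2756, 0.2378]
tcp_rot: [3.141, 0.0, -3.14]
force: [0.3, -0.1, -0.7]
width: 0.0296
grasp_force: 24.9
```

Run:
```python
from h import *
o,px,K,T=wrist("w6")
print(o["tcp_pos"],o["qpos"].round(2),o["width"])
for b in blues(px,K,T):print("holder",np.round(b[:2],3),"D",round(2e3*b[2]))
```

```text
[ 0.61865046 -0.27557041  0.2378423 ] [ 0.42  0.73 -0.06  1.55  0.05  0.86  1.91] 0.029627086561729618
holder [ 0.618 -0.277] D 53
holder [ 0.424 -0.29 ] D 125
```

View pics/w6.png

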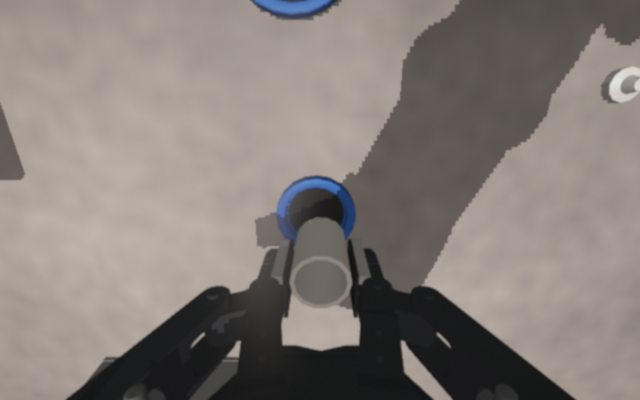

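The small holder at (316,212) is aligned within about 2 mm. Lower.

Request:
servo_tool([
  {"gripper": 2,"translation": [0,-0.1,1],"twist": 0},
  {"gripper": 2,"translation": [0,0,1.5],"twist": 0},
  {"gripper": 2,"translation": [0,0,1.2],"twist": 0},
  {"gripper": 2,"translation": [0,0,0.5],"twist": 0},
  {"gripper": 2,"translation": [0,0,0.2],"twist": 0},
  {"gripper": 2,"translation": [0,0,0.1],"twist": 0},
  {"gripper": 2,"translation": [0,0,0],"twist": 0},
  {"gripper": 2,"translation": [0,0,0],"twist": 0},
])

```text
time_s: 22.85
tcp_pos: [0.6186, -0.2782, 0.193]
tcp_rot: [-3.141, 0.001, 3.141]
force: [-0.4, -0.4, -0.4]
width: 0.0296
grasp_force: 24.8
```

Request:
servo_tool([
  {"gripper": 3.3,"translation": [0,0,0],"twist": 0},
  {"gripper": 3.8,"translation": [0,0,0],"twist": 0},
  {"gripper": 5,"translation": [0,0,0],"twist": 0},
  {"gripper": 6.5,"translation": [0,0,0],"twist": 0},
  {"gripper": 8,"translation": [0,0,0],"twist": 0},
  {"gripper": 8.5,"translation": [0,0,-1],"twist": 0},
  {"gripper": 8.5,"translation": [0,0,-3],"twist": 0},
  {"gripper": 8.5,"translation": [0,0,-4],"twist": 0},
])

```text
time_s: 23.65
tcp_pos: [0.6177, -0.2778, 0.2723]
tcp_rot: [3.14, -0.004, 3.141]
force: [-0.8, -0.7, -0.0]
width: 0.0848
grasp_force: 0.0
```

Request:
servo_tool([
  {"gripper": 8.5,"translation": [0,0,-4],"twist": 0},
  {"gripper": 8.5,"translation": [0,0,-4],"twist": 0},
  {"gripper": 8.5,"translation": [1,4.5,-1],"twist": 0},
  {"gripper": 8.5,"translation": [2,4.5,-1],"twist": 0},
  {"gripper": 8.5,"translation": [2,4.5,-1],"twist": 0},
  {"gripper": 8.5,"translation": [2,4.5,-1],"twist": 0},
  {"gripper": 8.5,"translation": [2,4.5,0],"twist": 0},
  {"gripper": 8.5,"translation": [2,4.5,0],"twist": 0},
])

```text
time_s: 24.45
tcp_pos: [0.5075, -0.007, 0.3939]
tcp_rot: [-3.142, 0.002, 3.141]
force: [0.2, 1.0, 0.5]
width: 0.085
grasp_force: 0.0
```

Request:
servo_tool([
  {"gripper": 8.5,"translation": [1,2,0],"twist": 0},
  {"gripper": 8.5,"translation": [0,0,0],"twist": 0},
  {"gripper": 8.5,"translation": [0,0,0],"twist": 0},
  {"gripper": 8.5,"translation": [0,0,0],"twist": 0},
  {"gripper": 8.5,"translation": [0,0,0],"twist": 0},
  {"gripper": 8.5,"translation": [0,0,0],"twist": 0},
  {"gripper": 8.5,"translation": [0,0,0],"twist": 0},
  {"gripper": 8.5,"translation": [0,0,0],"twist": 0},
])

```text
time_s: 25.25
tcp_pos: [0.4988, 0.011, 0.3924]
tcp_rot: [-3.142, -0.0, 3.14]
force: [0.5, -0.4, -0.2]
width: 0.0849
grasp_force: 0.0
```

Run:
```python
from h import *
from plant import vision
o,px,K,T=wrist("w7")
print(o["tcp_pos"])
for b in blues(px,K,T):print("holder",np.round(b[:2],3),"D",round(2e3*b[2]))
s=vision.snapshot("side");np.savez("side1.npz",**s);cv2.imwrite("pics/side1.png",cv2.resize(s["pixels"][100:380,160:520,::-1],None,fx=2,fy=2))
```

```text
[0.49881102 0.01102914 0.39239303]
holder [ 0.617 -0.272] D 56
holder [0.449 0.146] D 66
holder [ 0.448 -0.285] D 77
holder [0.433 0.301] D 88
```

View pics/w7.png

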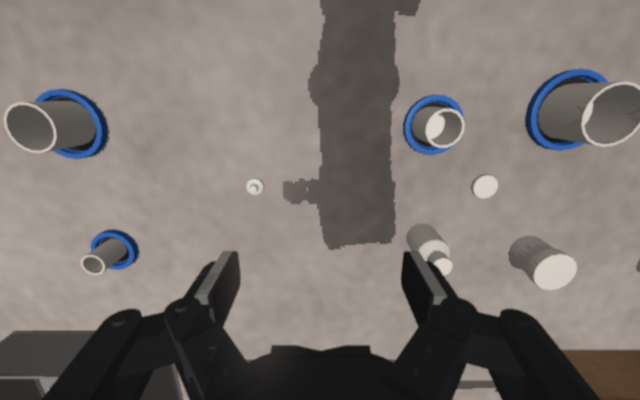

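View pics/side1.png

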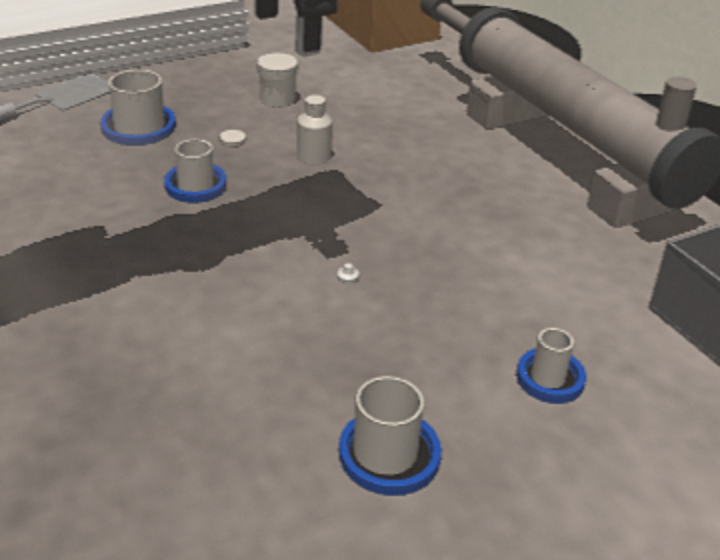

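All four jars stand inside their holders, and the bottle and closed jar are unmoved. One numeric check of the rims at seated height.

Run:
```python
from h import *
s=np.load("side1.npz");K,T=s["K"],s["world_from_camera"]
w=np.load("w7.npz")
H=dict(x=(.433,.303),m=(.445,.139),l=(.445,-.297),s=(.615,-.284))
HW=dict(x=(.433,.301),m=(.449,.146),l=(.448,-.287),s=(.617,-.274))
for n,u,v,z,a,b in(("x",135,84,.066,614,114),("m",194,150,.054,438,128.5),("l",389.5,400,.06,30,128),("s",554.5,341,.048,93,264.5)):
    print(n,((cast((160+u/2,100+v/2),K,T,z)[0,:2]-H[n])*1e3).round(1),((cast((a,b),w["K"],w["T"],z)[0,:2]-HW[n])*1e3).round(1))
for n,u,v,z in(("cj",277,62,.056),("bot",315,103,.077)):print(n,cast((160+u/2,100+v/2),K,T,z)[0].round(3))
```

```text
x [ -3.  -11.7] [-0.  3.]
m [ 0.9 -4.8] [ -0.7 -10.3]
l [0.3 6. ] [-1.2  0.2]
s [-0.9  2.2] [ 0.2 -1.3]
cj [0.621 0.297 0.056]
bot [0.597 0.139 0.077]
```

Run:
```python
import cv2,numpy as np
a=cv2.imread("pics/w7.png")[60:170,390:640];s=np.load("side1.npz")["pixels"][125:205,200:282,::-1]
a=cv2.resize(a,None,fx=3.2,fy=3.2,interpolation=3)[:340];s=cv2.resize(s,None,fx=3,fy=3,interpolation=3)
o=np.zeros((600,800,3),np.uint8);o[:a.shape[0],:a.shape[1]]=a;o[355:355+s.shape[0],:s.shape[1]]=s;cv2.imwrite("pics/c.png",o)
```

View pics/c.png

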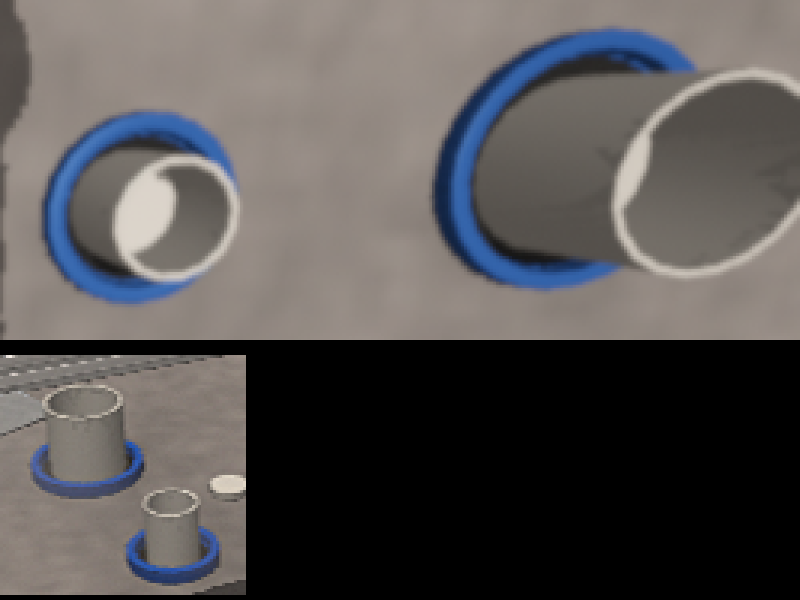

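The crop puts the medium rim at pixel (445,128), so I had misread it as 438, and the jar is about 2 mm off centre. The xlarge and medium jars both sit upright on the holder floor. Handing in.

```bash
python3 -c "
from plant import job_done
print(job_done())"
```

```text
the job is handed in; nothing more can be done
None
```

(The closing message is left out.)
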